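# Line up the table set by height on the cork rounds

### The job

Line up the oil bottle, the pepper mill, the salt shaker and the kitchen timer by height on the four cork rounds of the board, one standing upright in the middle of each: the tallest at the end beside the mug, then in falling order to the lowest at the end beside the glass. Leave the mug and the glass standing where they are.

Things in the scene. Friction and masses are not known exactly. Their poses are not given: they have to be found in the camera images.
- oil_bottle: Amber (brown) glass oil bottle with a paper label and a black cap, the tallest of the four: 175 mm high; straight round body 52 mm across from the foot up to 134 mm, above that a shoulder and a neck with a 30 mm wide cap. About 0.35 kg. Loose, stands upright on the table at the start; origin at the centre of its underside, z up along its axis; round, so its yaw does not matter.
- pepper_mill: Turned wooden pepper mill with a small metal knob on top, second tallest: 145 mm high, foot 58 mm across, the wooden head (105 to 134 mm above the foot) is 50 mm across with a narrower waist just below; the head is fixed to the body. Its solid may be gripped at 120 mm above its foot, about 50 mm wide. About 0.18 kg. Loose, stands upright on the table at the start; origin at the centre of its underside, z up along its axis; round, so its yaw does not matter.
- salt_shaker: Glass salt shaker with a domed grey metal top with holes, third: 90 mm high, 44 mm across (top 34 mm across above 74 mm). About 0.1 kg. Loose, stands upright on the table at the start; origin at the centre of its underside, z up along its axis; round, so its yaw does not matter.
- kitchen_timer: White round wind-up kitchen timer with black marks round its drum, the lowest: 42 mm high, 58 mm across (the upper half from 18 mm up is 56 mm across). The drum does not turn here. About 0.12 kg. Loose, stands upright on the table at the start; origin at the centre of its underside, z up along its axis; round, so its yaw does not matter.
- cork_a: One of four equal round light-brown cork inlays, 80 mm across, in a row 85 mm apart on a fixed pale marble board (100 x 350 mm) that lies across the table behind the loose things; this is one end of the row (cork_a, b, c, d in sequence; a is at the left seen from the robot). Fixed. Origin at its centre on the table surface; its flat top is 12 mm above the table. The board's own top is 10 mm above the table.
- cork_b: One of four equal round light-brown cork inlays, 80 mm across, in a row 85 mm apart on a fixed pale marble board (100 x 350 mm) that lies across the table behind the loose things; this is second of the row (cork_a, b, c, d in sequence; a is at the left seen from the robot). Fixed. Origin at its centre on the table surface; its flat top is 12 mm above the table. The board's own top is 10 mm above the table.
- cork_c: One of four equal round light-brown cork inlays, 80 mm across, in a row 85 mm apart on a fixed pale marble board (100 x 350 mm) that lies across the table behind the loose things; this is third of the row (cork_a, b, c, d in sequence; a is at the left seen from the robot). Fixed. Origin at its centre on the table surface; its flat top is 12 mm above the table. The board's own top is 10 mm above the table.
- cork_d: One of four equal round light-brown cork inlays, 80 mm across, in a row 85 mm apart on a fixed pale marble board (100 x 350 mm) that lies across the table behind the loose things; this is the other end of the row (cork_a, b, c, d in sequence; a is at the left seen from the robot). Fixed. Origin at its centre on the table surface; its flat top is 12 mm above the table. The board's own top is 10 mm above the table.
- mug: White mug (92 mm across, 95 mm high, with a handle pointing towards the robot) that stands on the table just off one end of the row of corks, left or right; it shows at which end the tallest thing goes: about 0.1 m from the end cork, over 0.3 m from the other end. Loose, stays where it is. Origin on its underside, z up.
- glass: Empty clear drinking glass, 81 mm across, 92 mm high, on the table just off the other end of the row. Loose, stays where it is. Origin at the centre of its underside.
Not all that is in view belongs to the job. Leave any red look-alike of the cork_b alone. What is shaped like the kitchen_timer but red is not meant.

How it is judged:
By the outcome, as a careful person would: the job done as asked, in the order asked, and still so for the second after the job is handed in, with the robot touching nothing.
It also fails if it takes over 104 s, if anything falls off the work surface, if the arm or the gripper's body presses on something with over 40 N, if the wrist force passes 120 N, or if a joint passes its speed limit or range.

### The arm

A 6-joint arm with a two-finger parallel gripper is mounted at the origin on a cart in front of the work surface, level with it; the furniture and walls round the work are solid. World frame = base frame: x ahead of the robot, y to its left, z up, the work surface at z = 0. Lengths are in m, angles in degrees, forces in N, time in s.
With the tool pointing down it reaches from about 0.325 to 0.775 m from the base axis. Payload 5.5 kg.
Tool frame: the origin (TCP) lies midway between the tips of the shut fingers; the grasp point (between the pads) lies 19 mm behind it; z points along the fingers, y is the direction in which the jaws open and shut (so a half turn about z gives the same grasp; the last joint's range is limited). The gripper opens to 88 mm and grips with 3 to 60 N. Pads are 20 mm wide; open, the fingers measure 115 mm over their backs; the gripper's body (75 mm by 178 mm) begins 61 mm behind the grasp point.
Start: joints at [60.923, 5.22, 70.514, -0, 104.267, -3.249], TCP at [0.261, 0.54, 0.191] pointing down, gripper open.
Joint ranges: [-164.24, 164.24], [-49.07, 125.15], [9.68, 141.18], [-86.29, 266.29], [3.28, 154.24], [-151.56, 151.56]. Speed limits (degrees/s): [147.25, 147.25, 172.46, 180, 180, 180].

### API

Orientations are given as [roll, pitch, yaw] about the fixed x, y, z axes, in that order (R = Rz(yaw) Ry(pitch) Rx(roll)).
In Python, from cell import sensors, grab_frame, job, look_for gives the robot as it stands.
- The arm moves only by the tool play_rows, never from a script. Its argument "rows" is a list that holds one entry, the list of rows, each a list of 7 numbers: the turn, a rotation vector about the tool's x, y, z in rad, then the shift along the tool's x, y, z in cm, then the closure in counts, from 0 (fully open) to 255 (shut). A call has 1 to 12 rows; each row is the pose to reach, as a shift and turn from the pose commanded when the call began, along the tool's axes at that moment; what a row does not reach only later rows make up. A row lasts 1/10 s, in which the tool goes at most 50 mm and 8.59 degrees, less where a joint would pass 70% of its speed; a pose out of reach is approached as far as the arm can. A call with a gripper value outside its range is refused whole. The fingers move at their own pace and stop on an object; "grip_force" is the grip in N (left out, the last holds). Time passes only in rows, so rows that repeat a pose let the fingers close. It gives the time, the measured TCP pose, the force and the opening at its end, in the units of the state.
- sensors.sense(): the state, without advancing time (a new reading comes with each control period).
- grab_frame(name): name is "side" or "top" or "wrist"; returns a dict with "pixels" (384x512x3 uint8, blue, green, red), "depth" (384x512 float32, m along the optical axis (not along the pixel's ray), 0 where there is no reading), "fx", "fy", "cx", "cy" (pixels), "xyz" and "orientation" of the camera in the world; the wrist camera has in their place "mount" (4x4, takes a point from camera to tool coordinates, whose origin is the TCP and whose axes are the flange's). Camera axes: x right, y up, looking along -z (the intrinsics and any distortion apply to the point x, -y, -z); pixel columns grow to the right and rows downward; lengths in m; the calibration is good to about 2 mm. The wrist camera is an equidistant fisheye: a pixel r from the principal point sees the ray r / f radians off the axis. A picture is of the moment at which its call begins: read the wrist's pose just before it.
- job.job_done(): hands the job in, once; it reports no verdict.
Trained networks look in a picture, given as the dict that the camera call returned (one of the last four; its "shot" number tells which), for a name from the list of things; names that differ only in an ending like _2 or _b are one class to them, and where a whole thing is asked for, a point or a joint stands for the part that bears it (a point fixed in the world has none). Each returns a list of dicts, best first, with "conf" (0 to 1); they miss things now and then, are a little off and sometimes report something else, mostly with a low value. They report only what shows in the picture. A call takes as long as a camera call. They do not tell look-alikes from the thing itself.
- look_for(picture, thing): "position" ([column, row] in pixels, amid what is visible of it).
The state is a dict: "time_s": time; "joints": joint angles; "joint_velocities": joint speeds; "effort": joint torques, N m; "position": TCP position; "tool_rot": TCP orientation; "ft_force": force on the tool from outside, world axes, zero at the start; "wrist_torque": the same for the moment, N m; "gripper_width": opening from 0.0 (shut) to 1.0 (fully open).
Only numpy, scipy, OpenCV 4.12 (cv2) and the standard library are available. Lean on these libraries where they do the work, as an engineer would, in place of code of your own. Each camera call takes 0.05 s, during which the arm holds its last target.

## Working session

There is one attempt and no reset: what is moved stays moved. The work goes in short steps, Python scripts to look and compute and a tool call to move; the robot and the scene stay as the last step left them, time stands still between calls to the robot, and variables do not carry over. Pictures are saved under pics/ and viewed, and the job is handed in when it is done.

Besides the shell and the picture viewer there is one more tool, called after ">>>" by a JSON object that holds its "fn" and its "kwargs". play_rows: Moves the arm, as the interface text tells. Its arguments: {"type":"object","properties":{"rows":{"type":"array"},"grip_force":{"type":"number"}},"required":["rows"]}

```bash
mkdir -p pics; ls; cat > h.py <<'E'
import numpy as np, cv2
from scipy.spatial.transform import Rotation as R
from cell import sensors, grab_frame, job, look_for
def camR(f):
    o=np.array(f["orientation"],float)
    if o.shape==(3,3): return o
    if o.size==3: return R.from_euler('xyz',o,degrees=True).as_matrix()
    return R.from_quat(o).as_matrix()
def px2w(f,u,v,d=None,z=None):
    ray=np.array([(u-f["cx"])/f["fx"],-(v-f["cy"])/f["fy"],-1.0])
    r=camR(f)@ray; p=np.array(f["xyz"])
    if z is not None: d=(z-p[2])/r[2]
    if d is None: d=f["depth"][int(round(v)),int(round(u))]
    return p+r*d
def cloud(f):
    h,w=f["depth"].shape
    u,v=np.meshgrid(np.arange(w),np.arange(h)); d=f["depth"]
    c=np.stack([(u-f["cx"])/f["fx"]*d,-(v-f["cy"])/f["fy"]*d,-d],-1)
    return c@camR(f).T+np.array(f["xyz"])
E
python3 - <<'E'
from h import *
s=sensors.sense(); print(s)
for n in ["top","side"]:
    f=grab_frame(n); cv2.imwrite(f"pics/{n}0.png",f["pixels"]); print(n,f["xyz"],f["orientation"],f["fx"],f["cx"],[k for k in f])
    for t in ["oil_bottle","pepper_mill","salt_shaker","kitchen_timer","cork_a","mug","glass"]:
        print(t,[(np.round(q["position"]).tolist(),round(q["conf"],2)) for q in look_for(f,t)])
E
```

```text
pics
{'time_s': 0.0, 'joints': array([ 6.09231290e+01,  5.26176973e+00,  7.05796184e+01, -6.29148513e-04,
        1.04267102e+02, -3.24922253e+00]), 'joint_velocities': array([-0.03509646, -0.01738555, -0.00894224, -0.05219093,  0.02120454,
        0.058978  ]), 'effort': array([-1.48909544e-04, -4.46468925e+01, -4.06433165e+01,  7.02045718e-02,
        2.96579918e-02, -1.64130774e-04]), 'position': array([0.2612387 , 0.53975248, 0.18954322]), 'tool_rot': array([-1.79891650e+02, -5.54006083e-03,  1.54172192e+02]), 'ft_force': array([-0.17504384, -0.05298393,  0.5815601 ]), 'wrist_torque': array([ 0.02582566, -0.01532826,  0.0510906 ]), 'gripper_width': 1.0020070987507166}
top [ 0.35767967 -0.01903868  0.96585601] [  8.88063832   2.09686452 -88.65945801] 399.4517059567202 252.88367195899517 ['pixels', 'depth', 'fx', 'fy', 'cx', 'cy', 'xyz', 'orientation', 'shot']
oil_bottle [([381.0, 250.0], 0.71), ([290.0, 213.0], 0.47)]
pepper_mill [([291.0, 213.0], 0.87)]
salt_shaker [([161.0, 248.0], 0.57)]
kitchen_timer [([205.0, 269.0], 0.84), ([205.0, 224.0], 0.59)]
cork_a [([204.0, 142.0], 0.9
[... 179 characters left out ...]
s [([360.0, 147.0], 0.64), ([291.0, 212.0], 0.58)]
side [0.48782093 0.90912424 0.41958979] [  66.3336272    -0.91982528 -179.77841021] 404.46291341530116 258.7639456341862 ['pixels', 'depth', 'fx', 'fy', 'cx', 'cy', 'xyz', 'orientation', 'shot']
oil_bottle [([295.0, 140.0], 0.56)]
pepper_mill [([267.0, 168.0], 0.83), ([201.0, 179.0], 0.52), ([172.0, 229.0], 0.34)]
salt_shaker [([313.0, 234.0], 0.8), ([202.0, 180.0], 0.64)]
kitchen_timer [([329.0, 215.0], 0.85), ([280.0, 216.0], 0.84)]
cork_a [([255.0, 257.0], 0.85), ([195.0, 190.0], 0.63), ([198.0, 202.0], 0.56), ([317.0, 189.0], 0.55), ([204.0, 179.0], 0.52), ([198.0, 222.0], 0.48)]
mug [([175.0, 230.0], 0.67)]
glass [([213.0, 151.0], 0.6)]
```

View pics/top0.png

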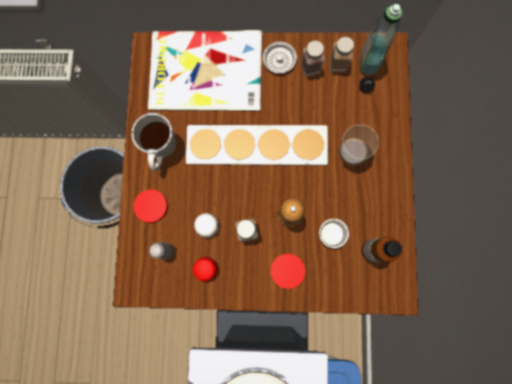

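View pics/side0.png

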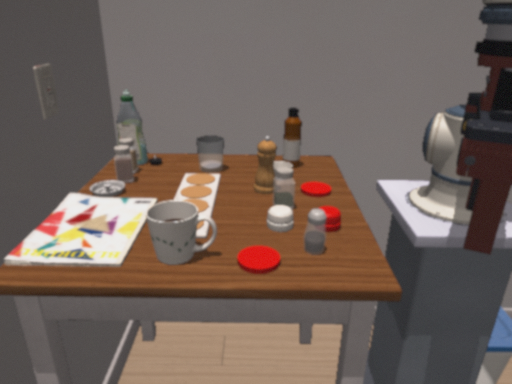

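```bash
python3 - <<'E'
from h import *
t=grab_frame("top"); s=grab_frame("side")
a=cv2.resize(t["pixels"][190:290,130:420],None,fx=2.7,fy=2.7,interpolation=cv2.INTER_CUBIC)
b=cv2.resize(s["pixels"][120:270,220:350],None,fx=3,fy=3,interpolation=cv2.INTER_CUBIC)
c=np.zeros((600,800,3),np.uint8); c[:270,:783]=a
cv2.imwrite("pics/crop1.png",c[:270]); cv2.imwrite("pics/crop2.png",b)
C=cloud(t)
for n,(u,v) in dict(saltL=(160,251),timer=(206,225),shk=(246,231),mill=(292,210),bowl=(333,233),oil=(390,248),redt=(205,269)).items():
    P=C[v-18:v+19,u-25:u+26].reshape(-1,3); d=t["depth"][v-18:v+19,u-25:u+26].ravel()
    P=P[(d>0)&(P[:,2]>0.015)]; print(n,C[v,u].round(3),P[:,2].max().round(3),len(P))
    hi=P[P[:,2]>P[:,2].max()-.02]; print('   ',hi.mean(0).round(3),np.ptp(hi,axis=0).round(3))
for u,v in [(205,144),(240,144),(274,144),(308,144)]: print(px2w(t,u,v,z=.012).round(3),C[v,u].round(3))
E
```

```text
saltL [0.373 0.219 0.083] 0.091 346
    [0.374 0.227 0.083] [0.033 0.034 0.019]
timer [0.436 0.126 0.038] 0.045 460
    [0.436 0.128 0.039] [0.052 0.053 0.02 ]
shk [0.42  0.029 0.095] 0.099 415
    [0.424 0.031 0.094] [0.039 0.037 0.02 ]
mill [ 0.462 -0.067  0.145] 0.147 532
    [ 0.466 -0.068  0.132] [0.041 0.042 0.02 ]
bowl [ 0.426 -0.174  0.004] 0.038 243
    [ 0.426 -0.174  0.029] [0.065 0.065 0.02 ]
oil [ 0.387 -0.257  0.173] 0.178 794
    [ 0.386 -0.262  0.173] [0.027 0.03  0.019]
redt [0.335 0.124 0.042] 0.044 481
    [0.334 0.127 0.039] [0.053 0.055 0.019]
[0.64  0.141 0.012] [0.64  0.141 0.012]
[0.641 0.054 0.012] [0.641 0.054 0.011]
[ 0.642 -0.03   0.012] [ 0.641 -0.03   0.014]
[ 0.643 -0.113  0.012] [ 0.643 -0.113  0.011]
```

View pics/crop1.png

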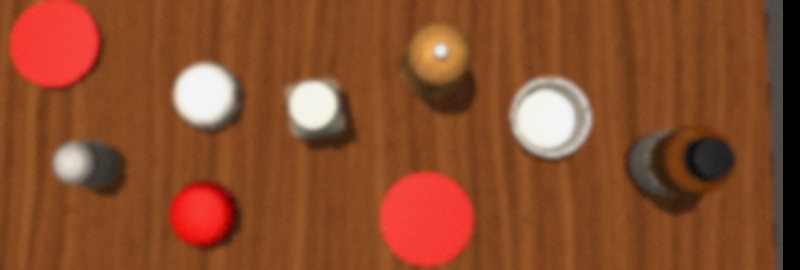

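View pics/crop2.png

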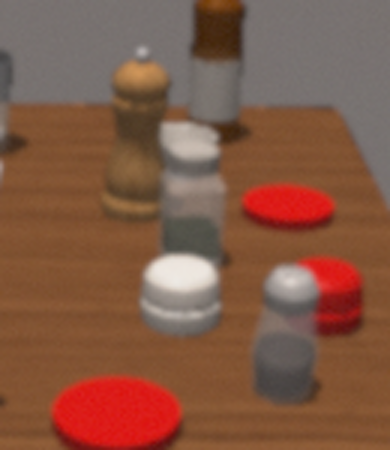

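```bash
cat >> h.py <<'E'
from scipy.optimize import least_squares
def plan(target,yaw=90):
    s=sensors.sense(); Rt=R.from_euler('xyz',s["tool_rot"],degrees=True)
    d=Rt.inv().apply(np.array(target)-s["position"])*100
    Rg=R.from_euler('xyz',[180,0,yaw],degrees=True)
    return np.round(np.r_[(Rt.inv()*Rg).as_rotvec(),d],3).tolist()
E
python3 - <<'E'
from h import *
objs=dict(salt=((.374,.227),[(.06,.1,.022)]),timer=((.436,.128),[(.01,.05,.028)]),mill=((.466,-.068),[(.11,.133,.025)]),oil=((.386,-.262),[(.163,.185,.015),(.03,.13,.026)]))
tops=dict(salt=(.07,.1),timer=(.034,.05),mill=(.115,.15),oil=(.166,.185))
for cam in ["top","side"]:
    f=grab_frame(cam); C=cloud(f); ok=f["depth"]>0
    for n,(c,bands) in objs.items():
        m=ok&(np.hypot(C[...,0]-c[0],C[...,1]-c[1])<.05)
        P=C[m]
        for lo,hi,r in bands:
            Q=P[(P[:,2]>lo)&(P[:,2]<hi)]
            if len(Q)<20: print(cam,n,'few');continue
            g=least_squares(lambda x:np.hypot(Q[:,0]-x[0],Q[:,1]-x[1])-r,c,loss='soft_l1',f_scale=.003).x
            lo2,hi2=tops[n]; T=P[(P[:,2]>lo2)&(P[:,2]<hi2)]
            ext=[(np.percentile(T[:,i],2)+np.percentile(T[:,i],98))/2 for i in (0,1)]
            print(cam,n,(lo,hi),len(Q),'wallfit',g.round(4),'topmid',np.round(ext,4))
f=grab_frame("top")
img=f["pixels"].astype(int); C=cloud(f)
hsv=cv2.cvtColor(f["pixels"],cv2.COLOR_BGR2HSV)
m=((hsv[...,0]>8)&(hsv[...,0]<25)&(hsv[...,1]>60)&(hsv[...,2]>150)).astype(np.uint8); m[:125]=0;m[168:]=0;m[:,:185]=0;m[:,330:]=0
n,l,st,ce=cv2.connectedComponentsWithStats(m)
for i in range(1,n):
    if st[i][4]>200: print('cork',st[i],px2w(f,*ce[i],z=.012).round(4))
print('plan',plan([.386,-.262,.25]))
E
```

```text
top salt (0.06, 0.1) 211 wallfit [0.364  0.2402] topmid [0.375  0.2281]
top timer (0.01, 0.05) 465 wallfit [0.4394 0.132 ] topmid [0.4373 0.1292]
top mill (0.11, 0.133) 365 wallfit [ 0.4682 -0.0683] topmid [ 0.4648 -0.0677]
top oil (0.163, 0.185) 209 wallfit [ 0.3869 -0.2637] topmid [ 0.3856 -0.263 ]
top oil (0.03, 0.13) 275 wallfit [ 0.3863 -0.2636] topmid [ 0.3856 -0.263 ]
side salt (0.06, 0.1) 309 wallfit [0.3755 0.2203] topmid [0.3769 0.2345]
side timer (0.01, 0.05) 529 wallfit [0.4394 0.1272] topmid [0.4395 0.133 ]
side mill (0.11, 0.133) 186 wallfit [ 0.4676 -0.0725] topmid [ 0.4687 -0.0579]
side oil (0.163, 0.185) 67 wallfit [ 0.3882 -0.2657] topmid [ 0.389 -0.262]
side oil (0.03, 0.13) 572 wallfit [ 0.3891 -0.265 ] topmid [ 0.389 -0.262]
cork [190 129  31  30 735] [0.6408 0.1414 0.012 ]
cork [224 129  31  31 739] [0.6411 0.0567 0.012 ]
cork [258 129  32  31 753] [ 0.642  -0.0284  0.012 ]
cork [292 129  32  31 771] [ 0.6428 -0.1128  0.012 ]
plan [-0.0, 0.0, 1.12, -46.158, -66.766, -5.936]
```

>>> {"fn": "play_rows", "kwargs": {"rows": [[[0,0,1.12,-23.9,-23.1,4,0],[0,0,1.12,-23.9,-23.1,4,0],[0,0,1.12,-23.9,-23.1,4,0],[0,0,1.12,-23.9,-23.1,4,0],[0,0,1.12,-23.9,-23.1,4,0],[0,0,1.12,-23.9,-23.1,4,0],[0,0,1.12,-23.9,-23.1,4,0],[0,0,1.12,-23.9,-23.1,4,0],[0,0,1.12,-23.9,-23.1,4,0],[0,0,1.12,-23.9,-23.1,4,0],[0,0,1.12,-23.9,-23.1,4,0],[0,0,1.12,-23.9,-23.1,4,0]]], "grip_force": 15}}

```text
time_s: 2.25
position: [0.3757, 0.2287, 0.1507]
tool_rot: [-180.0, -0.0, 90.1]
ft_force: [0.8, -0.2, -0.2]
gripper_width: 0.995
```

```bash
python3 - <<'E'
from h import *
s=sensors.sense(); print(s["position"],s["tool_rot"]); print(plan([.376,.228,.028]))
f=grab_frame("wrist"); cv2.imwrite("pics/w1.png",f["pixels"]); print(f["mount"],f["fx"],f["cx"],f["cy"])
E
```

```text
[0.37566924 0.22870705 0.15067128] [-1.79998469e+02 -3.69267308e-03  9.01365057e+01]
[-0.0, -0.0, 0.002, -0.072, 0.033, 12.267]
[[-5.60522653e-04  9.66362939e-01  2.57181563e-01  6.91901552e-02]
 [ 9.99999819e-01  4.85930386e-04  3.53592359e-04 -3.48579334e-04]
 [ 2.16726215e-04  2.57181715e-01 -9.66363037e-01 -1.93138690e-01]
 [ 0.00000000e+00  0.00000000e+00  0.00000000e+00  1.00000000e+00]] 297.3186396354542 256.9104125837843 192.89586301075587
```

View pics/w1.png

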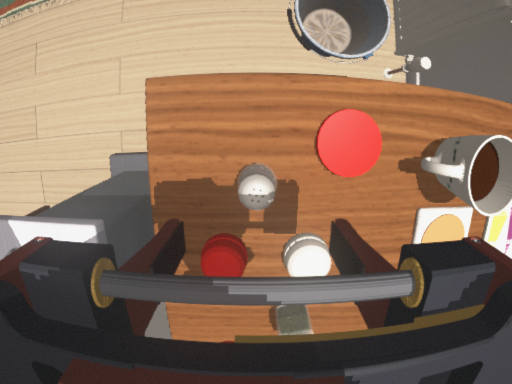

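The wrist picture shows the salt shaker (grey dome with holes) at (257,190), the red timer at (223,255), the white timer at (306,257). That puts the salt at about (0.376, 0.230), which agrees with the top camera.

>>> {"fn": "play_rows", "kwargs": {"rows": [[[0,0,0,0.1,0,3,0],[0,0,0,0.1,0,6,0],[0,0,0,0.1,0,9,0],[0,0,0,0.1,0,11,0],[0,0,0,0.1,0,12.3,0],[0,0,0,0.1,0,12.3,0],[0,0,0,0.1,0,12.3,255],[0,0,0,0.1,0,12.3,255],[0,0,0,0.1,0,12.3,255],[0,0,0,0.1,0,12.3,255],[0,0,0,0.1,0,12.3,255],[0,0,0,0.1,0,12.3,255]]], "grip_force": 15}}

```text
time_s: 3.5
position: [0.376, 0.229, 0.0278]
tool_rot: [180.0, -0.0, 90.0]
ft_force: [0.0, -0.6, 0.3]
gripper_width: 0.491
```

>>> {"fn": "play_rows", "kwargs": {"rows": [[[0,0,0,0,0,0,255],[0,0,0,0,0,0,255],[0,0,0,0,0,-1,255],[0,0,0,0,0,-4,255],[0,0,0,0,0,-8,255],[0,0,0,0,0,-12,255],[0,0,0,0,0,-14,255],[0,0,0,0,0,-14,255]]]}}

```text
time_s: 4.3
position: [0.3773, 0.2298, 0.172]
tool_rot: [179.6, -0.2, 90.0]
ft_force: [-0.5, -0.2, -0.6]
gripper_width: 0.374
```

```bash
python3 - <<'E'
from h import *
s=sensors.sense(); print(s["position"],s["tool_rot"],s["gripper_width"]); print(plan([.642,-.0285,.168]))
f=grab_frame("wrist"); cv2.imwrite("pics/w2.png",f["pixels"])
E
```

```text
[0.37734408 0.22975501 0.17197953] [179.64332852  -0.18255081  90.0014803 ] 0.3740998326938814
[0.006, -0.003, 0.0, -25.827, 26.462, 0.48]
```

View pics/w2.png

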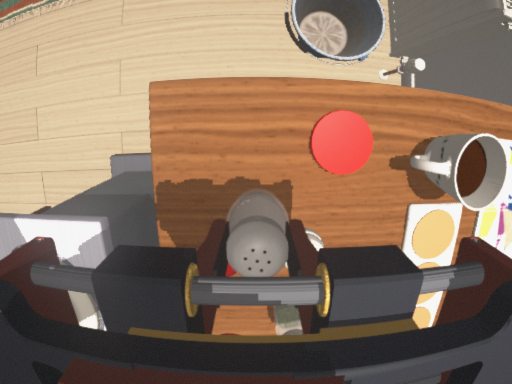

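```bash
python3 - <<'E'
from h import *
s=sensors.sense(); print(s["position"],s["gripper_width"])
f=grab_frame("side"); cv2.imwrite("pics/s2.png",cv2.resize(f["pixels"][50:300,200:512],None,fx=2.4,fy=2.4))
f2=grab_frame("side")
print(sensors.sense()["gripper_width"])
C=cloud(f)
r=look_for(f,"salt_shaker");print(r)
E
```

```text
[0.37660797 0.22936981 0.16924369] 0.3769190641504743
0.3744527312561998
[{'position': [316.5, 162.6], 'conf': 0.79}]
```

View pics/s2.png

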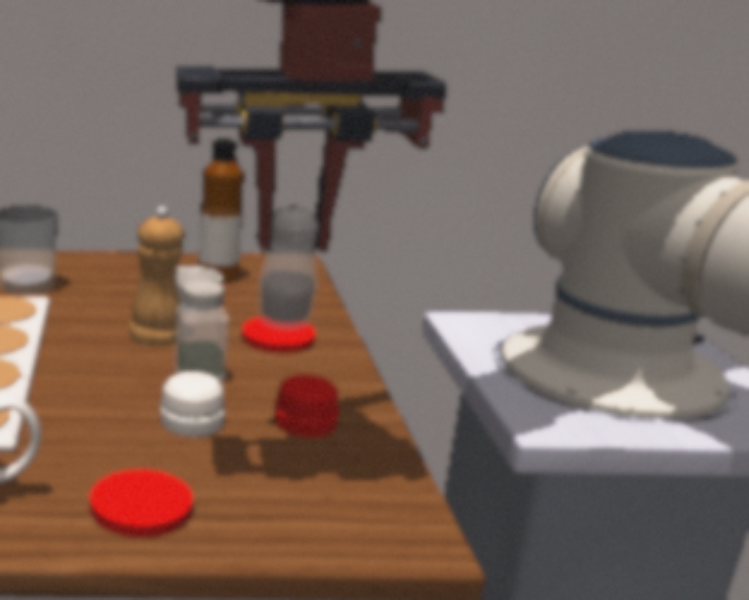

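```bash
python3 - <<'E'
from h import *
s=sensors.sense(); p=s["position"]; print(p)
f=grab_frame("side"); C=cloud(f); ok=f["depth"]>0
P=C[ok&(abs(C[...,0]-p[0])<.03)&(abs(C[...,1]-p[1])<.035)&(C[...,2]>.03)&(C[...,2]<.3)]
h,e=np.histogram(P[:,2],bins=np.arange(.03,.3,.01)); 
for a,n in zip(e,h):
    Q=P[(P[:,2]>=a)&(P[:,2]<a+.01)]
    if n: print(round(a,2),n,Q[:,0].min().round(3),Q[:,0].max().round(3),Q[:,1].max().round(3))
m=ok&(abs(C[...,0]-p[0])<.03)&(abs(C[...,1]-p[1])<.035)&(C[...,2]>.03)&(C[...,2]<.3)
v,u=np.where(m); print(u.min(),u.max(),v.min(),v.max())
# project pts on axis
def proj(f,X):
    c=camR(f).T@(np.array(X)-np.array(f["xyz"])); return f["cx"]+f["fx"]*c[0]/-c[2], f["cy"]-f["fy"]*c[1]/-c[2]
for z in [.09,.1,.11,.12,.13,.14,.17,.2,.21]: print(z,np.round(proj(f,[p[0],p[1]+.015,z]),1))
cv2.imwrite("pics/s3.png",cv2.resize(f["pixels"][110:210,270:370],None,fx=6,fy=6,interpolation=cv2.INTER_CUBIC))
E
```

```text
[0.37519217 0.22866173 0.16563333]
0.13 9 0.371 0.392 0.245
0.14 103 0.359 0.397 0.246
0.15 110 0.358 0.398 0.249
0.16 123 0.356 0.398 0.25
0.17 138 0.356 0.398 0.25
0.18 126 0.359 0.396 0.248
0.19 127 0.353 0.4 0.247
0.2 163 0.351 0.402 0.247
0.21 188 0.352 0.402 0.248
0.22 181 0.35 0.403 0.245
0.23 92 0.35 0.405 0.243
0.24 94 0.349 0.405 0.244
0.25 102 0.347 0.405 0.243
0.26 97 0.345 0.404 0.242
0.27 84 0.346 0.405 0.246
0.28 106 0.345 0.405 0.264
307 349 95 188
0.09 [318.7 212.8]
0.1 [319.1 207.9]
0.11 [319.5 202.9]
0.12 [319.9 197.9]
0.13 [320.3 192.9]
0.14 [320.8 187.7]
0.17 [322.1 172. ]
0.2 [323.5 155.7]
0.21 [323.9 150.2]
```

View pics/s3.png

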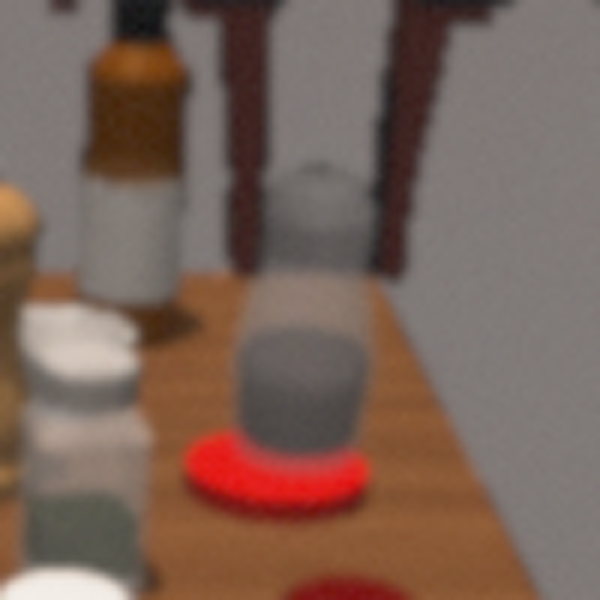

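The shaker hangs upright and has not slipped: its foot is about 26 mm below the TCP. I'll carry it to cork c.

>>> {"fn": "play_rows", "kwargs": {"rows": [[[0,0,0,-1.5,1.5,0,255],[0,0,0,-4,4.1,0,255],[0,0,0,-7,7.2,0,255],[0,0,0,-10,10.3,0,255],[0,0,0,-13,13.4,0,255],[0,0,0,-16,16.5,0,255],[0,0,0,-19,19.5,0,255],[0,0,0,-22,22.6,0,255],[0,0,0,-24.5,25.2,0,255],[0,0,0,-25.8,26.5,0,255],[0,0,0,-25.8,26.5,0,255],[0,0,0,-25.8,26.5,0,255]]]}}

```text
time_s: 5.75
position: [0.6401, -0.0287, 0.1659]
tool_rot: [-179.8, -0.0, 90.0]
ft_force: [-0.8, 0.3, -0.3]
gripper_width: 0.375
```

>>> {"fn": "play_rows", "kwargs": {"rows": [[[0,0,0,0,0,0,255],[0,0,0,0,0,0,255]]]}}

```text
time_s: 5.95
position: [0.6403, -0.0279, 0.1679]
tool_rot: [180.0, -0.0, 90.1]
ft_force: [-0.5, 0.1, -1.0]
gripper_width: 0.375
```

```bash
python3 - <<'E'
from h import *
s=sensors.sense(); print(s["position"],s["joint_velocities"].round(1),s["gripper_width"]); print(plan([.642,-.0285,.041]))
E
```

```text
[ 0.64033213 -0.02785819  0.16793842] [-0.1 -0.1 -0.3 -0.  -0.1  0. ] 0.3746141985695166
[0.0, -0.0, 0.001, -0.066, 0.164, 12.694]
```

>>> {"fn": "play_rows", "kwargs": {"rows": [[[0,0,0,0,0.1,3,255],[0,0,0,0,0.1,6,255],[0,0,0,0,0.1,9,255],[0,0,0,0,0.1,11,255],[0,0,0,0,0.1,12,255],[0,0,0,0,0.1,12.4,255],[0,0,0,0,0.1,12.6,255],[0,0,0,0,0.1,12.7,255],[0,0,0,0,0.1,12.7,255],[0,0,0,0,0.1,12.7,255]]]}}

```text
time_s: 6.95
position: [0.6424, -0.0291, 0.0417]
tool_rot: [179.9, 0.0, 90.0]
ft_force: [0.2, -0.5, -1.4]
gripper_width: 0.377
```

```bash
python3 - <<'E'
from h import *
s=sensors.sense(); print(s["position"],s["ft_force"].round(1),s["gripper_width"])
f=grab_frame("side"); cv2.imwrite("pics/s4.png",cv2.resize(f["pixels"][130:230,150:270],None,fx=6,fy=6,interpolation=cv2.INTER_CUBIC))
E
```

```text
[ 0.64239378 -0.02905819  0.04166156] [ 0.2 -0.5 -1.4] 0.3770941579581564
```

View pics/s4.png

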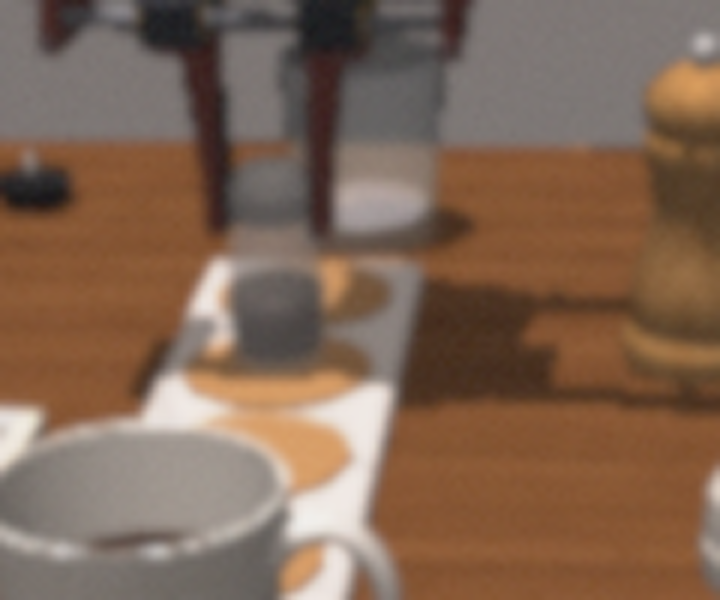

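```bash
python3 - <<'E'
from h import *
f=grab_frame("side"); C=cloud(f); ok=f["depth"]>0
m=ok&(abs(C[...,0]-.642)<.03)
for v in range(150,205,2):
    u=196; print(v,f["depth"][v,u].round(3),C[v,u].round(3),f["pixels"][v,u])
def proj(f,X):
    c=camR(f).T@(np.array(X)-np.array(f["xyz"])); return np.round([f["cx"]+f["fx"]*c[0]/-c[2], f["cy"]-f["fy"]*c[1]/-c[2]],1)
for q in [(.642,-.029,.012),(.642,-.007,.012),(.642,.011,.012),(.642,-.029,.102),(.642,-.019,.042)]: print(q,proj(f,q))
E
```

```text
150 1.392 [ 0.702 -0.424 -0.007] [107 108 114]
152 1.394 [ 0.702 -0.423 -0.014] [101 104 114]
154 1.323 [ 0.691 -0.353  0.002] [ 66  85 118]
156 0.988 [ 0.64  -0.031  0.103] [ 83  93 115]
158 0.98 [ 0.638 -0.021  0.101] [105 108 113]
160 0.974 [ 0.637 -0.014  0.099] [104 106 111]
162 0.974 [ 0.637 -0.012  0.095] [100 102 107]
164 0.976 [ 0.638 -0.012  0.089] [91 93 97]
166 0.983 [ 0.639 -0.017  0.082] [86 88 92]
168 0.985 [ 0.639 -0.017  0.077] [ 99 107 121]
170 0.982 [ 0.638 -0.012  0.074] [107 117 136]
172 0.986 [ 0.639 -0.014  0.068] [115 123 142]
174 0.986 [ 0.639 -0.012  0.064] [115 124 136]
176 0.987 [ 0.639 -0.011  0.059] [ 93  97 105]
178 0.987 [ 0.639 -0.009  0.054] [ 89  92 101]
180 0.991 [ 0.639 -0.011  0.048] [ 94  98 106]
182 0.994 [ 0.64  -0.012  0.042] [82 84 91]
184 0.997 [ 0.64  -0.012  0.037] [73 74 79]
186 0.998 [ 0.64  -0.011  0.032] [69 73 78]
188 1.004 [ 0.641 -0.014  0.025] [69 72 77]
190 1.009 [ 0.642 -0.017  0.019] [74 83 94]
192 1.014 [ 0.642 -0.02   0.012] [ 82 109 142]
194 1.001 [ 0.64  -0.006  0.013] [100 151 207]
196 0.986 [0.638 0.01  0.015] [100 151 207]
198 0.976 [0.636 0.021 0.014] [123 161 206]
200 0.967 [0.635 0.031 0.014] [113 163 217]
202 0.957 [0.633 0.042 0.013] [105 159 216]
204 0.949 [0.632 0.051 0.012] [116 165 217]
(0.642, -0.029, 0.012) [196.6 190.6]
(0.642, -0.007, 0.012) [195.3 194.1]
(0.642, 0.011, 0.012) [194.3 197.1]
(0.642, -0.029, 0.102) [194.9 156.7]
(0.642, -0.019, 0.042) [195.5 181.1]
```

Depth puts the shaker's top at z = 0.103, against 0.102 expected when seated, so I'll release it.

>>> {"fn": "play_rows", "kwargs": {"rows": [[[0,0,0,0,0,0.1,255],[0,0,0,0,0,0.1,200],[0,0,0,0,0,0.1,0],[0,0,0,0,0,0.1,0],[0,0,0,0,0,0.1,0],[0,0,0,0,0,0.1,0],[0,0,0,0,0,0.1,0],[0,0,0,0,0,-4,0],[0,0,0,0,0,-8,0],[0,0,0,0,0,-12,0],[0,0,0,0,0,-14,0],[0,0,0,0,0,-14,0]]]}}

```text
time_s: 8.25
position: [0.6435, -0.0291, 0.1856]
tool_rot: [179.6, 0.0, 90.0]
ft_force: [-0.2, -0.5, 0.4]
gripper_width: 1.0
```

```bash
python3 - <<'E'
from h import *
s=sensors.sense(); print(s["position"],s["gripper_width"]); print(plan([.438,.129,.18]))
f=grab_frame("wrist"); cv2.imwrite("pics/w3.png",f["pixels"])
E
```

```text
[ 0.64354279 -0.02912075  0.18559092] 0.999517579781005
[0.008, 0.001, 0.0, 15.813, -20.558, 0.386]
```

View pics/w3.png

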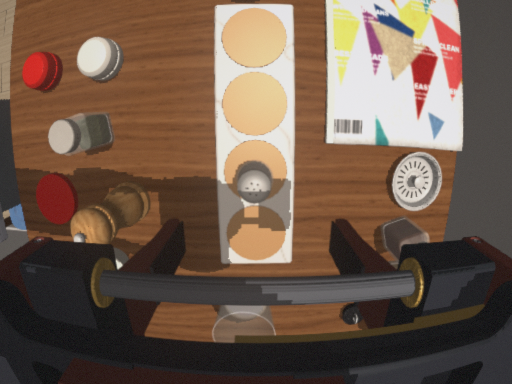

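The shaker stands on cork c at about (255,182). Next is the white timer.

>>> {"fn": "play_rows", "kwargs": {"rows": [[[0,0,0,4,-5,0,0],[0,0,0,7,-9,0,0],[0,0,0,10,-13,0,0],[0,0,0,13,-17,0,0],[0,0,0,15.8,-20.4,0,0],[0,0,0,15.8,-20.4,4,0],[0,0,0,15.8,-20.4,7,0],[0,0,0,15.8,-20.4,10,0],[0,0,0,15.8,-20.4,10,0],[0,0,0,15.8,-20.4,10,0],[0,0,0,15.8,-20.4,10,0]]]}}

```text
time_s: 9.4
position: [0.4385, 0.129, 0.0818]
tool_rot: [179.9, -0.0, 90.0]
ft_force: [-0.1, -0.6, 0.2]
gripper_width: 1.004
```

```bash
python3 - <<'E'
from h import *
s=sensors.sense(); p=s["position"]; print(p,s["joint_velocities"].round(1)); print(plan([.438,.129,.011]))
f=grab_frame("wrist"); cv2.imwrite("pics/w4.png",f["pixels"])
Rt=R.from_euler('xyz',s["tool_rot"],degrees=True); M=np.array(f["mount"])
for q in look_for(f,"kitchen_timer"):
    u,v=q["position"]; dx,dy=u-f["cx"],v-f["cy"]; r=np.hypot(dx,dy); th=r/f["fx"]
    ray=np.array([np.sin(th)*dx/r,-np.sin(th)*dy/r,-np.cos(th)])
    d=Rt.apply(M[:3,:3]@ray); o=p+Rt.apply(M[:3,3]); print(q,(o+d*(.03-o[2])/d[2]).round(4))
E
```

```text
[0.43852392 0.12902885 0.08179504] [-0.1 -0.3 -1.  -0.  -0.1  0. ]
[0.001, -0.0, -0.0, -0.005, -0.062, 7.079]
{'position': [145.2, 197.9], 'conf': 0.94} [0.3377 0.1285 0.03  ]
{'position': [254.4, 192.5], 'conf': 0.91} [0.436  0.1334 0.03  ]
```

View pics/w4.png

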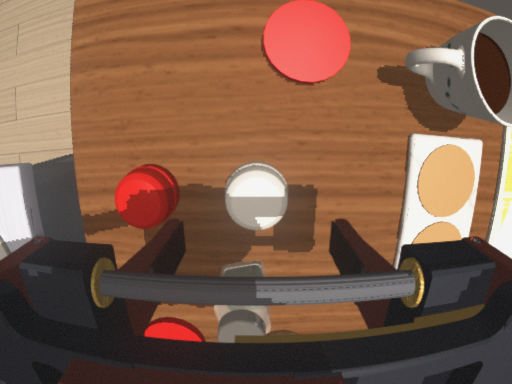

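>>> {"fn": "play_rows", "kwargs": {"rows": [[[0,0,0,0.2,-0.1,3,0],[0,0,0,0.2,-0.1,5.5,0],[0,0,0,0.2,-0.1,6.7,0],[0,0,0,0.2,-0.1,7,0],[0,0,0,0.2,-0.1,7,0],[0,0,0,0.2,-0.1,7,255],[0,0,0,0.2,-0.1,7,255],[0,0,0,0.2,-0.1,7,255],[0,0,0,0.2,-0.1,7,255],[0,0,0,0.2,-0.1,7,255],[0,0,0,0.2,-0.1,7,255],[0,0,0,0.2,-0.1,7,255]]], "grip_force": 15}}

```text
time_s: 10.7
position: [0.4369, 0.131, 0.0106]
tool_rot: [-180.0, -0.0, 90.0]
ft_force: [0.7, -0.0, -0.8]
gripper_width: 0.402
```

>>> {"fn": "play_rows", "kwargs": {"rows": [[[0,0,0,0,0,0,255],[0,0,0,0,0,0,255],[0,0,0,0,0,-1,255],[0,0,0,0,0,-4,255],[0,0,0,0,0,-8,255],[0,0,0,0,0,-12,255],[0,0,0,0,0,-15,255],[0,0,0,0,0,-17,255],[0,0,0,0,0,-18,255],[0,0,0,0,0,-18,255],[0,0,0,0,0,-18,255]]]}}

```text
time_s: 11.8
position: [0.4366, 0.131, 0.1897]
tool_rot: [-179.9, 0.0, 90.0]
ft_force: [0.3, 0.8, -0.7]
gripper_width: 0.005
```

```bash
python3 - <<'E'
from h import *
s=sensors.sense(); p=s["position"]; print(p,s["gripper_width"]); print(plan([.643,-.113,.191]))
f=grab_frame("wrist"); cv2.imwrite("pics/w5.png",f["pixels"])
E
```

```text
[0.4366221  0.13095464 0.1896969 ] 0.005213867544531706
[-0.001, 0.0, -0.0, -24.395, 20.638, -0.149]
```

View pics/w5.png

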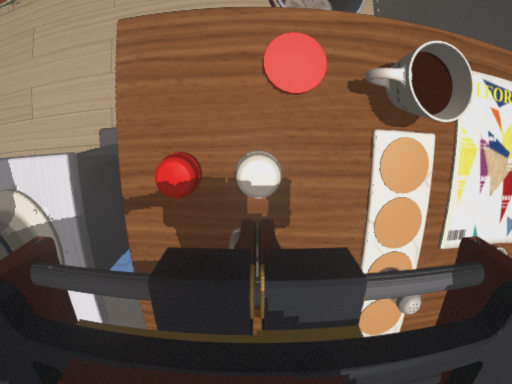

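```bash
python3 - <<'E'
from h import *
s=sensors.sense(); p=s["position"]; print(p)
f=grab_frame("side"); C=cloud(f); ok=f["depth"]>0
def proj(f,X):
    c=camR(f).T@(np.array(X)-np.array(f["xyz"])); return np.round([f["cx"]+f["fx"]*c[0]/-c[2], f["cy"]-f["fy"]*c[1]/-c[2]],1)
im=f["pixels"].copy()
u,v=proj(f,p); print(u,v)
cv2.circle(im,(int(u),int(v)),1,(0,255,0),-1)
cv2.imwrite("pics/s5.png",cv2.resize(im[60:250,200:380],None,fx=3,fy=3,interpolation=cv2.INTER_CUBIC))
m=ok&(abs(C[...,0]-p[0])<.03)&(abs(C[...,1]-p[1])<.03)&(C[...,2]>.1)
print(C[m][:,2].min(), np.percentile(C[m][:,2],[1,5,20]), C[m][C[m][:,2]<C[m][:,2].min()+.02].mean(0))
f=grab_frame("top"); C=cloud(f); P=C[(f["depth"]>0)&(np.hypot(C[...,0]-.438,C[...,1]-.14)<.06)&(C[...,2]>.02)&(C[...,2]<.06)]; print(len(P),P.min(0),P.max(0))
E
```

```text
[0.43640013 0.13090888 0.18915265]
284.2 142.4
0.222535031273433 [0.22678925 0.24266728 0.2872618 ] [0.43827077 0.14192227 0.23227013]
410 [0.40920877 0.10199643 0.0202919 ] [0.46343794 0.15238841 0.0451694 ]
```

View pics/s5.png

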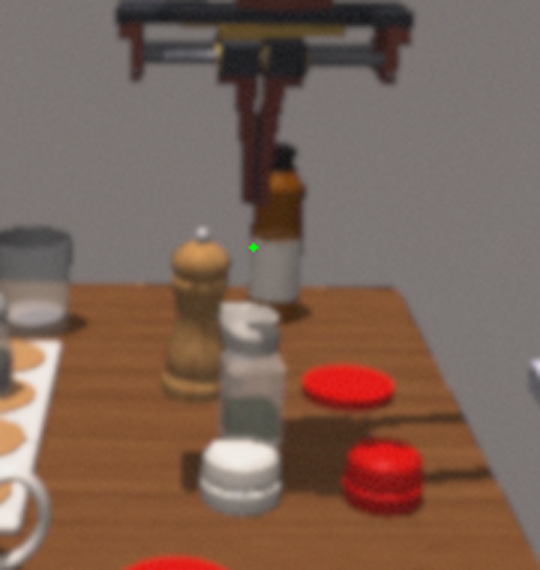

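The grasp missed. The real fingertips are at z ≈ 0.222 while the TCP reads 0.189, so the fingers end about 33 mm above the reported TCP. I'll correct for that, so grasp point = TCP + 52 mm. The timer is undisturbed. I'll go lower and watch the force.

>>> {"fn": "play_rows", "kwargs": {"rows": [[[0,0,0,-0.1,0,0,0],[0,0,0,-0.1,0,4,0],[0,0,0,-0.1,0,8,0],[0,0,0,-0.1,0,12,0],[0,0,0,-0.1,0,15,0],[0,0,0,-0.1,0,17,0],[0,0,0,-0.1,0,18,0],[0,0,0,-0.1,0,19,0],[0,0,0,-0.1,0,19.5,0],[0,0,0,-0.1,0,20,0],[0,0,0,-0.1,0,20.3,0],[0,0,0,-0.1,0,20.3,0]]]}}

```text
time_s: 13.15
position: [0.437, 0.1301, -0.0123]
tool_rot: [180.0, -0.0, 90.0]
ft_force: [-0.9, -0.9, -0.4]
gripper_width: 0.996
```

```bash
python3 - <<'E'
from h import *
s=sensors.sense(); p=s["position"]; print(p,s["ft_force"].round(1),s["gripper_width"])
f=grab_frame("side"); C=cloud(f)
cv2.imwrite("pics/s6.png",cv2.resize(f["pixels"][130:250,220:370],None,fx=4,fy=4,interpolation=cv2.INTER_CUBIC))
E
```

```text
[ 0.43701205  0.13006951 -0.01225103] [-0.9 -0.9 -0.4] 0.9955674607928812
```

View pics/s6.png

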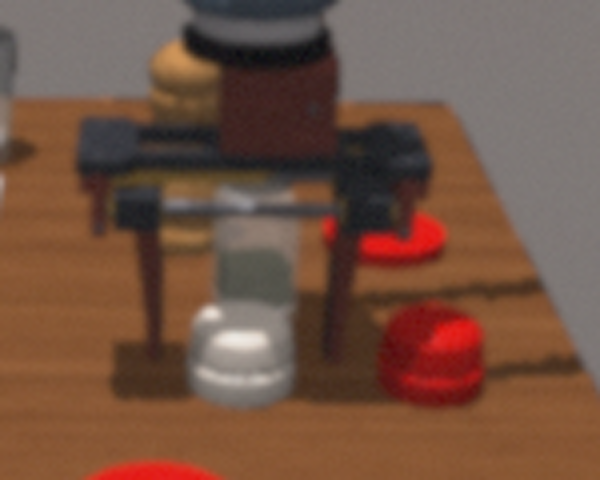

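>>> {"fn": "play_rows", "kwargs": {"rows": [[[0,0,0,0,0,0.3,0],[0,0,0,0,0,0.6,0],[0,0,0,0,0,0.6,255],[0,0,0,0,0,0.6,255],[0,0,0,0,0,0.6,255],[0,0,0,0,0,0.6,255],[0,0,0,0,0,0.6,255],[0,0,0,0,0,0.6,255],[0,0,0,0,0,0.6,255],[0,0,0,0,0,0.6,255],[0,0,0,0,0,0.6,255],[0,0,0,0,0,0.6,255]]], "grip_force": 15}}

```text
time_s: 14.4
position: [0.437, 0.1301, -0.0182]
tool_rot: [180.0, -0.0, 90.0]
ft_force: [0.4, -0.7, 0.7]
gripper_width: 0.639
```

>>> {"fn": "play_rows", "kwargs": {"rows": [[[0,0,0,0,0,0,255],[0,0,0,0,0,-1,255],[0,0,0,0,0,-4,255],[0,0,0,0,0,-8,255],[0,0,0,0,0,-12,255],[0,0,0,0,0,-15,255],[0,0,0,0,0,-17,255],[0,0,0,0,0,-18,255],[0,0,0,0,0,-18,255],[0,0,0,0,0,-18,255]]]}}

```text
time_s: 15.4
position: [0.4365, 0.1299, 0.1605]
tool_rot: [-179.9, 0.0, 90.0]
ft_force: [0.1, 0.7, -1.4]
gripper_width: 0.642
```

```bash
python3 - <<'E'
from h import *
s=sensors.sense(); p=s["position"]; print(p,s["ft_force"].round(1),s["gripper_width"]);print(plan([.643,-.113,p[2]]))
f=grab_frame("wrist"); cv2.imwrite("pics/w6.png",f["pixels"])
E
```

```text
[0.4364627  0.12993813 0.1604942 ] [ 0.1  0.7 -1.4] 0.6423261594109559
[-0.002, 0.0, 0.0, -24.295, 20.653, -0.026]
```

View pics/w6.png

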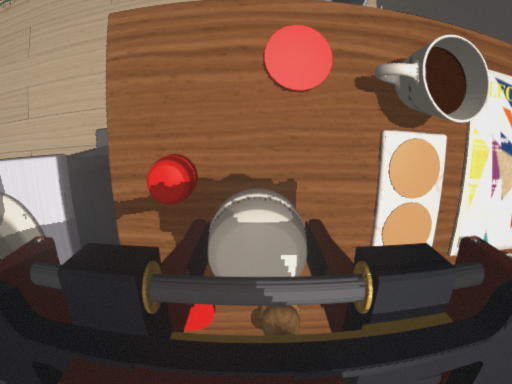

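>>> {"fn": "play_rows", "kwargs": {"rows": [[[0,0,0,-2,1.7,0,255],[0,0,0,-5,4.2,0,255],[0,0,0,-8,6.8,0,255],[0,0,0,-11,9.4,0,255],[0,0,0,-14,11.9,0,255],[0,0,0,-17,14.5,0,255],[0,0,0,-20,17,0,255],[0,0,0,-22.5,19.1,0,255],[0,0,0,-24,20.4,0,255],[0,0,0,-24.3,20.7,0,255],[0,0,0,-24.3,20.7,0,255],[0,0,0,-24.3,20.7,0,255]]]}}

```text
time_s: 16.65
position: [0.6433, -0.112, 0.161]
tool_rot: [-179.9, -0.0, 90.0]
ft_force: [-0.7, -0.4, -0.7]
gripper_width: 0.635
```

>>> {"fn": "play_rows", "kwargs": {"rows": [[[0,0,0,0,0,0,255],[0,0,0,0,0,3,255],[0,0,0,0,0,6,255],[0,0,0,0,0,9,255],[0,0,0,0,0,12,255],[0,0,0,0,0,14,255],[0,0,0,0,0,15,255],[0,0,0,0,0,15,255],[0,0,0,0,0,15,255]]]}}

```text
time_s: 17.55
position: [0.6445, -0.1128, 0.0132]
tool_rot: [179.9, 0.0, 90.0]
ft_force: [0.4, -0.1, -0.3]
gripper_width: 0.641
```

```bash
python3 - <<'E'
from h import *
s=sensors.sense(); p=s["position"]; print(p,s["ft_force"].round(1),s["gripper_width"]);print(plan([.643,-.113,-.006]))
E
```

```text
[ 0.64451171 -0.11279326  0.01321149] [ 0.4 -0.1 -0.3] 0.6408730528461012
[0.002, 0.0, 0.0, -0.02, -0.155, 1.921]
```

>>> {"fn": "play_rows", "kwargs": {"rows": [[[0,0,0,0,-0.1,0.8,255],[0,0,0,0,-0.1,1.4,255],[0,0,0,0,-0.1,1.7,255],[0,0,0,0,-0.1,1.9,255],[0,0,0,0,-0.1,1.9,255],[0,0,0,0,-0.1,1.9,255]]]}}

```text
time_s: 18.15
position: [0.6428, -0.113, -0.0063]
tool_rot: [180.0, 0.0, 90.0]
ft_force: [-3.9, 0.4, 5.2]
gripper_width: 0.64
```

>>> {"fn": "play_rows", "kwargs": {"rows": [[[0,0,0,0,0,0,180],[0,0,0,0,0,0,0],[0,0,0,0,0,0,0],[0,0,0,0,0,0,0],[0,0,0,0,0,0,0],[0,0,0,0,0,-3,0],[0,0,0,0,0,-7,0],[0,0,0,0,0,-12,0],[0,0,0,0,0,-17,0],[0,0,0,0,0,-20,0],[0,0,0,0,0,-20,0]]]}}

```text
time_s: 19.25
position: [0.645, -0.1134, 0.2]
tool_rot: [179.4, 0.1, 90.0]
ft_force: [-0.6, 0.9, 0.2]
gripper_width: 1.0
```

```bash
python3 - <<'E'
from h import *
s=sensors.sense(); p=s["position"]; print(p,s["ft_force"].round(1),s["gripper_width"]);print(plan([.467,-.069,.19]))
f=grab_frame("wrist"); cv2.imwrite("pics/w7.png",f["pixels"])
E
```

```text
[ 0.64502113 -0.11343403  0.19997393] [-0.6  0.9  0.2] 1.0004448209889678
[0.011, 0.002, 0.0, 4.447, -17.812, 0.794]
```

View pics/w7.png

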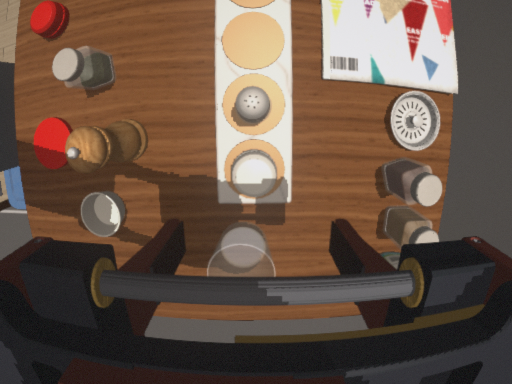

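>>> {"fn": "play_rows", "kwargs": {"rows": [[[0,0,0,1,-4,0,0],[0,0,0,2,-8,0,0],[0,0,0,3,-12,0,0],[0,0,0,4,-16,0,0],[0,0,0,4.4,-17.6,0,0],[0,0,0,4.4,-17.6,0,0],[0,0,0,4.4,-17.6,0,0],[0,0,0,4.4,-17.6,0,0]]]}}

```text
time_s: 20.1
position: [0.4674, -0.0691, 0.1915]
tool_rot: [-179.9, -0.0, 90.0]
ft_force: [-0.2, 0.2, -0.1]
gripper_width: 0.998
```

```bash
cat >> h.py <<'E'
def wlook(f,s,n,z):
    p=s["position"]; Rt=R.from_euler('xyz',s["tool_rot"],degrees=True); M=np.array(f["mount"])
    for q in look_for(f,n):
        u,v=q["position"]; dx,dy=u-f["cx"],v-f["cy"]; r=np.hypot(dx,dy); th=r/f["fx"]
        ray=np.array([np.sin(th)*dx/r,-np.sin(th)*dy/r,-np.cos(th)])
        d=Rt.apply(M[:3,:3]@ray); o=p+Rt.apply(M[:3,3]); print(n,np.round(q["position"]),round(q["conf"],2),(o+d*(z-o[2])/d[2]).round(4))
E
python3 - <<'E'
from h import *
s=sensors.sense(); p=s["position"]; print(p);print(plan([.467,-.069,.068]))
f=grab_frame("wrist"); wlook(f,s,"pepper_mill",.1); cv2.imwrite("pics/w8.png",f["pixels"])
f=grab_frame("top"); C=cloud(f)
for n,c,lo in [("timer",(.643,-.113),.04),("salt",(.642,-.029),.085)]:
    P=C[(f["depth"]>0)&(np.hypot(C[...,0]-c[0],C[...,1]-c[1])<.045)&(C[...,2]>lo)]
    print(n,len(P),P.min(0).round(4),P.max(0).round(4),((P.min(0)+P.max(0))/2).round(4))
cv2.imwrite("pics/t8.png",cv2.resize(f["pixels"][110:260,140:400],None,fx=3,fy=3,interpolation=cv2.INTER_CUBIC))
E
```

```text
[ 0.46736006 -0.06913366  0.19145873]
[-0.002, -0.0, -0.0, 0.009, -0.016, 12.346]
pepper_mill [255. 183.] 0.86 [ 0.465  -0.0658  0.1   ]Traceback (most recent call last):
  File "<stdin>", line 7, in <module>
    return umr_minimum(a, axis, None, out, keepdims, initial, where)
ValueError: zero-size array to reduction operation minimum which has no identity
```

View pics/w8.png

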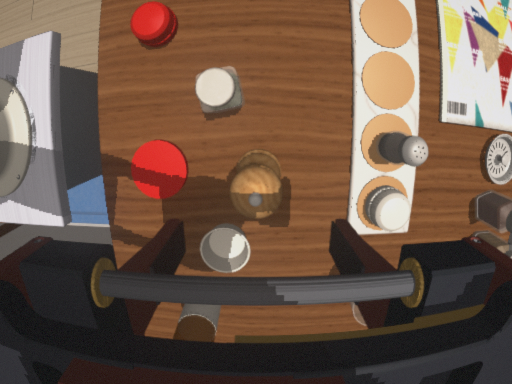

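The mill's head is at (255,195), centred under the gripper at about (0.466, -0.067). I'll lower and grip at 120 mm.

>>> {"fn": "play_rows", "kwargs": {"rows": [[[0,0,0,0.1,-0.1,3,0],[0,0,0,0.1,-0.1,6,0],[0,0,0,0.1,-0.1,9,0],[0,0,0,0.1,-0.1,11,0],[0,0,0,0.1,-0.1,12.2,0],[0,0,0,0.1,-0.1,12.2,0],[0,0,0,0.1,-0.1,12.2,255],[0,0,0,0.1,-0.1,12.2,255],[0,0,0,0.1,-0.1,12.2,255],[0,0,0,0.1,-0.1,12.2,255],[0,0,0,0.1,-0.1,12.2,255],[0,0,0,0.1,-0.1,12.2,255]]], "grip_force": 20}}

```text
time_s: 21.45
position: [0.466, -0.068, 0.0711]
tool_rot: [180.0, 0.0, 90.0]
ft_force: [-0.9, 0.4, 1.5]
gripper_width: 0.541
```

>>> {"fn": "play_rows", "kwargs": {"rows": [[[0,0,0,0,0,0,255],[0,0,0,0,0,0,255],[0,0,0,0,0,0,255],[0,0,0,0,0,0,255]]]}}

```text
time_s: 21.85
position: [0.4661, -0.068, 0.071]
tool_rot: [180.0, 0.0, 90.0]
ft_force: [-1.0, 0.1, 4.1]
gripper_width: 0.545
```

>>> {"fn": "play_rows", "kwargs": {"rows": [[[0,0,0,0,0,-1,255],[0,0,0,0,0,-3,255],[0,0,0,0,0,-6,255],[0,0,0,0,0,-9,255],[0,0,0,0,0,-11,255],[0,0,0,0,0,-12,255],[0,0,0,0,0,-12,255],[0,0,0,0,0,-12,255]]]}}

```text
time_s: 22.65
position: [0.4656, -0.0679, 0.1894]
tool_rot: [-179.9, -0.0, 90.0]
ft_force: [1.1, -0.2, -2.5]
gripper_width: 0.541
```

```bash
python3 - <<'E'
from h import *
s=sensors.sense(); p=s["position"]; print(p,s["gripper_width"]);print(plan([.6415,.0565,p[2]]))
f=grab_frame("side"); cv2.imwrite("pics/s9.png",f["pixels"])
E
```

```text
[ 0.46558756 -0.06791123  0.18938052] 0.5414080261851497
[-0.002, -0.0, -0.0, 12.442, 17.591, -0.025]
```

View pics/s9.png

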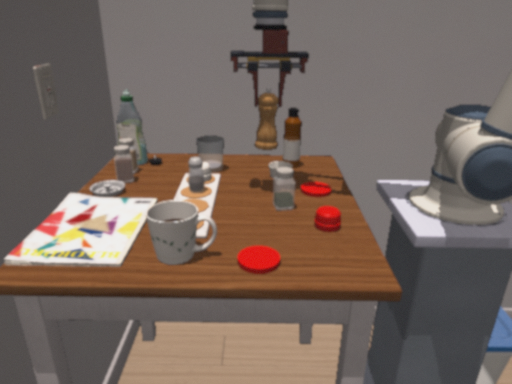

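>>> {"fn": "play_rows", "kwargs": {"rows": [[[0,0,0,0.7,1,0,255],[0,0,0,2.1,3,0,255],[0,0,0,3.9,5.5,0,255],[0,0,0,5.7,8,0,255],[0,0,0,7.4,10.5,0,255],[0,0,0,9.2,13,0,255],[0,0,0,11,15.5,0,255],[0,0,0,12.1,17.1,0,255],[0,0,0,12.4,17.6,0,255],[0,0,0,12.4,17.6,0,255],[0,0,0,12.4,17.6,0,255]]]}}

```text
time_s: 23.8
position: [0.6415, 0.0558, 0.1901]
tool_rot: [-179.9, 0.0, 90.0]
ft_force: [-0.1, -0.2, -1.6]
gripper_width: 0.539
```

>>> {"fn": "play_rows", "kwargs": {"rows": [[[0,0,0,0,0,0,255],[0,0,0,0,0,2.5,255],[0,0,0,0,0,5,255],[0,0,0,0,0,7,255],[0,0,0,0,0,8.5,255],[0,0,0,0,0,9,255],[0,0,0,0,0,9,255],[0,0,0,0,0,9,255]]]}}

```text
time_s: 24.6
position: [0.6424, 0.0559, 0.1021]
tool_rot: [179.9, -0.0, 90.0]
ft_force: [-0.2, -0.3, -2.0]
gripper_width: 0.54
```

```bash
python3 - <<'E'
from h import *
s=sensors.sense(); p=s["position"]; print(p,s["ft_force"].round(1),s["gripper_width"]);print(plan([.6415,.0565,.0835]))
E
```

```text
[0.64242837 0.05593409 0.10212525] [-0.2 -0.3 -2. ] 0.5395340807505709
[0.002, -0.0, -0.0, 0.056, -0.097, 1.862]
```

>>> {"fn": "play_rows", "kwargs": {"rows": [[[0,0,0,0.1,-0.1,0.8,255],[0,0,0,0.1,-0.1,1.4,255],[0,0,0,0.1,-0.1,1.7,255],[0,0,0,0.1,-0.1,1.8,255],[0,0,0,0.1,-0.1,1.8,255],[0,0,0,0.1,-0.1,1.8,255]]]}}

```text
time_s: 25.2
position: [0.6409, 0.057, 0.0832]
tool_rot: [180.0, 0.0, 90.0]
ft_force: [-2.7, -0.0, 2.7]
gripper_width: 0.545
```

```bash
python3 - <<'E'
from h import *
s=sensors.sense(); p=s["position"]; print(p,s["ft_force"].round(1),s["gripper_width"])
f=grab_frame("side"); cv2.imwrite("pics/s10.png",cv2.resize(f["pixels"][110:250,130:290],None,fx=4,fy=4,interpolation=cv2.INTER_CUBIC))
E
```

```text
[0.64092655 0.05699453 0.08318165] [-2.7 -0.   2.7] 0.5449075483888047
```

View pics/s10.png

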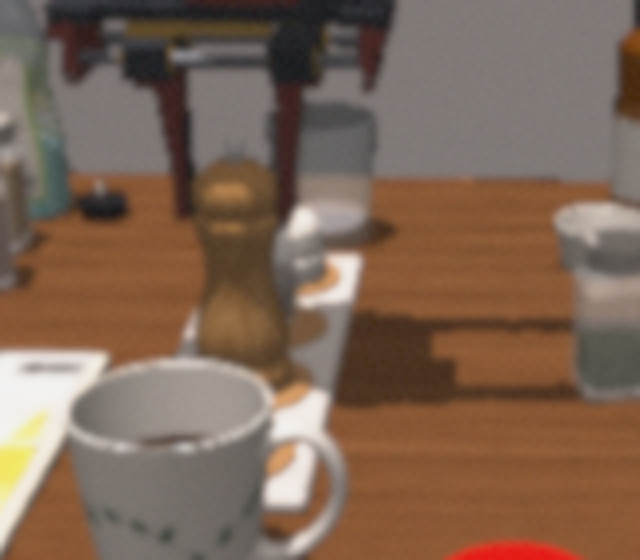

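The wrist force shows contact (+2.7 N) and the mill stands upright, so I'll release it.

>>> {"fn": "play_rows", "kwargs": {"rows": [[[0,0,0,0,0,0,180],[0,0,0,0,0,0,0],[0,0,0,0,0,0,0],[0,0,0,0,0,0,0],[0,0,0,0,0,0,0],[0,0,0,0,0,-3,0],[0,0,0,0,0,-7,0],[0,0,0,0,0,-11,0],[0,0,0,0,0,-14,0],[0,0,0,0,0,-14,0]]]}}

```text
time_s: 26.25
position: [0.6426, 0.0572, 0.2292]
tool_rot: [179.4, -0.0, 90.0]
ft_force: [0.2, -0.7, 0.3]
gripper_width: 1.003
```

```bash
python3 - <<'E'
from h import *
s=sensors.sense(); p=s["position"]; print(p,s["gripper_width"]);print(plan([.387,-.264,.22]))
E
```

```text
[0.64263063 0.05715216 0.22921864] 1.0031451940040157
[0.01, -0.0, 0.0, -32.114, -25.573, 0.652]
```

>>> {"fn": "play_rows", "kwargs": {"rows": [[[0,0,0,-3.2,-2.5,0,0],[0,0,0,-7,-5.6,0,0],[0,0,0,-11,-8.7,0,0],[0,0,0,-15,-11.9,0,0],[0,0,0,-19,-15,0,0],[0,0,0,-23,-18.2,0,0],[0,0,0,-27,-21.4,0,0],[0,0,0,-30,-23.7,0,0],[0,0,0,-32.1,-25.4,0,0],[0,0,0,-32.1,-25.4,0,0],[0,0,0,-32.1,-25.4,0,0],[0,0,0,-32.1,-25.4,0,0]]]}}

```text
time_s: 27.45
position: [0.3875, -0.2631, 0.222]
tool_rot: [-180.0, -0.1, 90.1]
ft_force: [0.4, 0.3, -0.9]
gripper_width: 1.004
```

```bash
python3 - <<'E'
from h import *
s=sensors.sense(); p=s["position"]; print(p);print(plan([.387,-.264,.07]))
f=grab_frame("wrist"); wlook(f,s,"oil_bottle",.15); cv2.imwrite("pics/w11.png",f["pixels"])
f=grab_frame("top"); C=cloud(f)
for n,c,lo in [("timer",(.643,-.113),.04),("salt",(.642,-.029),.085),("mill",(.641,.057),.12)]:
    P=C[(f["depth"]>0)&(np.hypot(C[...,0]-c[0],C[...,1]-c[1])<.045)&(C[...,2]>lo)&(C[...,2]<.2)]
    if len(P): print(n,len(P),((P.min(0)+P.max(0))/2).round(4),P.max(0)[2])
cv2.imwrite("pics/t11.png",cv2.resize(f["pixels"][110:260,140:400],None,fx=3,fy=3,interpolation=cv2.INTER_CUBIC))
E
```

```text
[ 0.38746629 -0.26312021  0.22203266]
[-0.0, -0.001, 0.001, -0.101, -0.042, 15.203]
oil_bottle [438.  15.] 0.57 [ 0.5723 -0.0761  0.15  ]
oil_bottle [255. 186.] 0.55 [ 0.3854 -0.2577  0.15  ]
timer 403 [ 0.6406 -0.1123  0.0496] 0.05880141964968
salt 177 [ 0.6398 -0.0284  0.0945] 0.10264786487685285
mill 404 [0.6386 0.056  0.1405] 0.15824814589853453
```

View pics/w11.png

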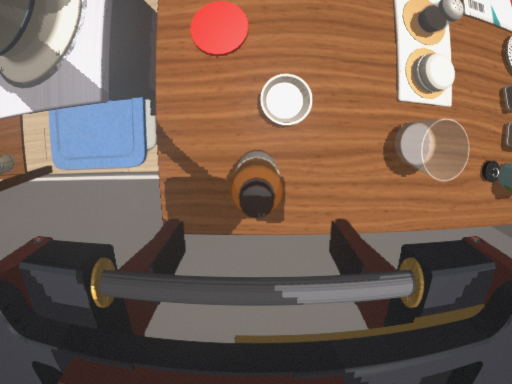

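View pics/t11.png

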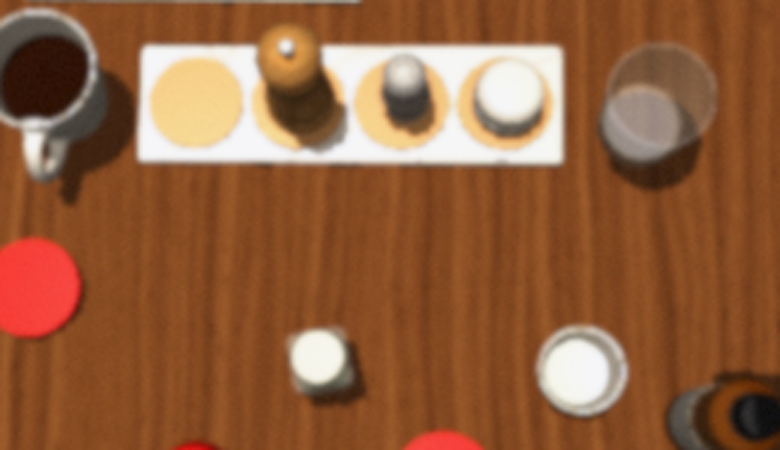

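The three placed things are within about 3 mm of their cork centres. The bottle is under the gripper, with its cap at (257,197).

>>> {"fn": "play_rows", "kwargs": {"rows": [[[0,0,0,0,0,3,0],[0,0,0,0,0,6,0],[0,0,0,0,0,9,0],[0,0,0,0,0,12,0],[0,0,0,0,0,14,0],[0,0,0,0,0,14.9,0],[0,0,0,0,0,14.9,0],[0,0,0,0,0,14.9,255],[0,0,0,0,0,14.9,255],[0,0,0,0,0,14.9,255],[0,0,0,0,0,14.9,255],[0,0,0,0,0,14.9,255]]], "grip_force": 25}}

```text
time_s: 28.8
position: [0.3871, -0.2642, 0.0741]
tool_rot: [180.0, 0.0, 90.0]
ft_force: [-0.8, 0.6, 3.7]
gripper_width: 0.584
```

>>> {"fn": "play_rows", "kwargs": {"rows": [[[0,0,0,0,0,0,255],[0,0,0,0,0,0,255],[0,0,0,0,0,0,255],[0,0,0,0,0,0,255]]]}}

```text
time_s: 29.2
position: [0.387, -0.2642, 0.0741]
tool_rot: [180.0, 0.0, 90.0]
ft_force: [-0.5, 0.5, 3.2]
gripper_width: 0.584
```

>>> {"fn": "play_rows", "kwargs": {"rows": [[[0,0,0,0,0,-1,255],[0,0,0,0,0,-3,255],[0,0,0,0,0,-6,255],[0,0,0,0,0,-9,255],[0,0,0,0,0,-12,255],[0,0,0,0,0,-15,255],[0,0,0,0,0,-17,255],[0,0,0,0,0,-18,255],[0,0,0,0,0,-18,255],[0,0,0,0,0,-18,255]]]}}

```text
time_s: 30.2
position: [0.3867, -0.2638, 0.2521]
tool_rot: [-179.9, -0.1, 90.0]
ft_force: [0.7, 0.7, -4.6]
gripper_width: 0.584
```

```bash
python3 - <<'E'
from h import *
s=sensors.sense(); p=s["position"]; print(p,s["gripper_width"],s["ft_force"]);print(plan([.641,.141,p[2]]))
f=grab_frame("side"); cv2.imwrite("pics/s12.png",f["pixels"])
E
```

```text
[ 0.38669048 -0.26377084  0.25214858] 0.5837258766144993 [ 0.66075202  0.7436715  -4.5547467 ]
[-0.002, -0.001, 0.0, 40.476, 25.433, 0.014]
```

View pics/s12.png

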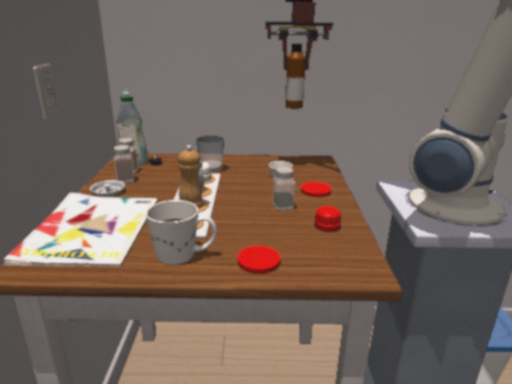

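>>> {"fn": "play_rows", "kwargs": {"rows": [[[0,0,0,1.5,0.4,0,255],[0,0,0,4.5,1.1,0,255],[0,0,0,8,2,0,255],[0,0,0,12,3,0,255],[0,0,0,16,4,0,255],[0,0,0,20,5,0,255],[0,0,0,24,6,0,255],[0,0,0,28,7,0,255],[0,0,0,32,8,0,255],[0,0,0,36,9.5,0,255],[0,0,0,38.5,11,0,255],[0,0,0,40,12.5,0,255]]]}}

```text
time_s: 31.45
position: [0.5116, 0.1384, 0.2516]
tool_rot: [-179.8, 0.0, 90.2]
ft_force: [0.2, -0.4, -4.1]
gripper_width: 0.588
```

>>> {"fn": "play_rows", "kwargs": {"rows": [[[0,0,0,0.5,2,0,255],[0,0,0,0.5,5,0,255],[0,0,0,0.5,8,0,255],[0,0,0,0.5,10.5,0,255],[0,0,0,0.5,12.3,0,255],[0,0,0,0.5,12.9,0,255],[0,0,0,0.5,12.9,0,255],[0,0,0,0.5,12.9,0,255],[0,0,0,0.5,12.9,0,255]]]}}

```text
time_s: 32.35
position: [0.6402, 0.1412, 0.2541]
tool_rot: [180.0, -0.0, 90.0]
ft_force: [0.0, 0.3, -4.3]
gripper_width: 0.584
```

```bash
python3 - <<'E'
from h import *
s=sensors.sense(); p=s["position"]; print(p,s["gripper_width"],s["joint_velocities"].round(1));print(plan([.641,.141,.086]))
f=grab_frame("wrist"); cv2.imwrite("pics/w13.png",f["pixels"])
E
```

```text
[0.64018829 0.14115709 0.25408088] 0.5843040486904282 [ 0.  -0.3 -0.3 -0.1  0.  -0. ]
[0.0, -0.0, 0.0, -0.018, 0.077, 16.808]
```

View pics/w13.png

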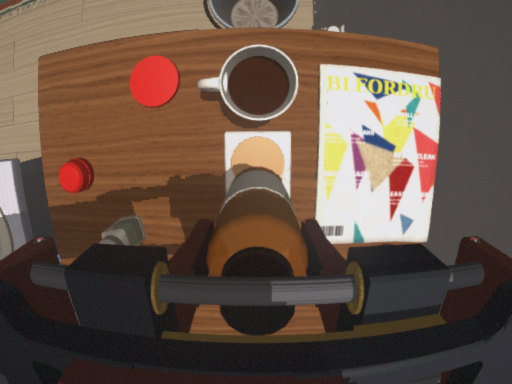

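>>> {"fn": "play_rows", "kwargs": {"rows": [[[0,0,0,0,0.1,2,255],[0,0,0,0,0.1,5,255],[0,0,0,0,0.1,8,255],[0,0,0,0,0.1,11,255],[0,0,0,0,0.1,13.5,255],[0,0,0,0,0.1,15,255],[0,0,0,0,0.1,15.8,255],[0,0,0,0,0.1,16.3,255],[0,0,0,0,0.1,16.3,255],[0,0,0,0,0.1,16.3,255]]]}}

```text
time_s: 33.4
position: [0.6426, 0.1411, 0.0922]
tool_rot: [179.9, -0.0, 90.0]
ft_force: [0.6, 0.3, -4.1]
gripper_width: 0.583
```

```bash
python3 - <<'E'
from h import *
s=sensors.sense(); p=s["position"]; print(p,s["ft_force"].round(1),s["tool_rot"]);print(plan([.641,.141,.086]))
E
```

```text
[0.6425872  0.14112757 0.09221821] [ 0.6  0.3 -4.1] [ 1.79870007e+02 -2.10103717e-02  8.99988157e+01]
[0.002, -0.0, -0.0, -0.013, -0.16, 0.621]
```

>>> {"fn": "play_rows", "kwargs": {"rows": [[[0,0,0,0,-0.1,0.3,255],[0,0,0,0,-0.1,0.5,255],[0,0,0,0,-0.1,0.6,255],[0,0,0,0,-0.1,0.6,255],[0,0,0,0,-0.1,0.6,255]]]}}

```text
time_s: 33.9
position: [0.6413, 0.1412, 0.0861]
tool_rot: [179.9, -0.0, 90.0]
ft_force: [-1.9, -0.4, 5.9]
gripper_width: 0.588
```

The force went from -4 to +5.9 N, so the bottle is seated. I'll release it and retreat.

>>> {"fn": "play_rows", "kwargs": {"rows": [[[0,0,0,0,0,0,180],[0,0,0,0,0,0,0],[0,0,0,0,0,0,0],[0,0,0,0,0,0,0],[0,0,0,0,0,0,0],[0,0,0,0,0,-3,0],[0,0,0,0,0,-7,0],[0,0,0,0,0,-11,0],[0,0,0,0,0,-15,0],[0,0,0,0,0,-16,0],[0,0,0,0,0,-16,0]]]}}

```text
time_s: 35.0
position: [0.6417, 0.1412, 0.247]
tool_rot: [179.8, -0.0, 90.0]
ft_force: [0.6, -0.3, -0.7]
gripper_width: 0.995
```

>>> {"fn": "play_rows", "kwargs": {"rows": [[[0,0,0,2,-3,0,0],[0,0,0,4,-7,0,0],[0,0,0,6,-11,0,0],[0,0,0,8,-15,0,0],[0,0,0,10,-19,0,0],[0,0,0,12,-21,0,0],[0,0,0,12,-22,0,0],[0,0,0,12,-22,0,0],[0,0,0,12,-22,0,0],[0,0,0,12,-22,0,0]]]}}

```text
time_s: 36.0
position: [0.4217, 0.2602, 0.2437]
tool_rot: [-179.9, 0.1, 89.9]
ft_force: [0.3, -0.3, 0.5]
gripper_width: 0.998
```

```bash
python3 - <<'E'
from h import *
s=sensors.sense(); p=s["position"]; print(p,s["joint_velocities"].round(1))
f=grab_frame("top"); C=cloud(f)
for n,c,lo in [("timer",(.643,-.113),.04),("salt",(.642,-.029),.085),("mill",(.641,.057),.12),("oil",(.641,.141),.17)]:
    P=C[(f["depth"]>0)&(np.hypot(C[...,0]-c[0],C[...,1]-c[1])<.045)&(C[...,2]>lo)&(C[...,2]<.21)]
    if len(P): print(n,len(P),((P.min(0)+P.max(0))/2).round(4),P.max(0)[2])
cv2.imwrite("pics/t14.png",cv2.resize(f["pixels"][100:280,130:400],None,fx=2.9,fy=2.9,interpolation=cv2.INTER_CUBIC))
f=grab_frame("side");cv2.imwrite("pics/s14.png",cv2.resize(f["pixels"][80:280,100:370],None,fx=2.9,fy=2.9,interpolation=cv2.INTER_CUBIC))
E
```

```text
[0.42174615 0.26016985 0.24367002] [-0.1  0.2 -0.6  0.1  0.2  0.1]
timer 407 [ 0.6407 -0.1122  0.0485] 0.056975803316467566
salt 177 [ 0.6401 -0.0284  0.0948] 0.10326537311732431
mill 403 [0.6389 0.056  0.1402] 0.15754784381849662
oil 193 [0.6398 0.1413 0.18  ] 0.18995096537664036
```

View pics/t14.png

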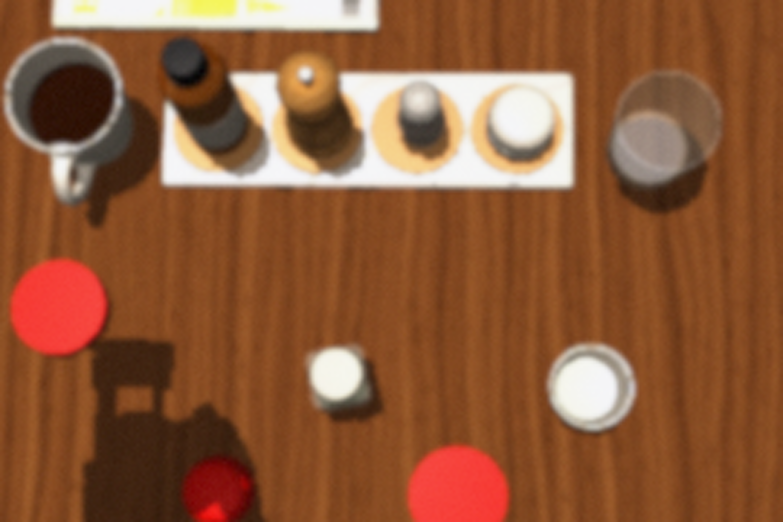

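View pics/s14.png

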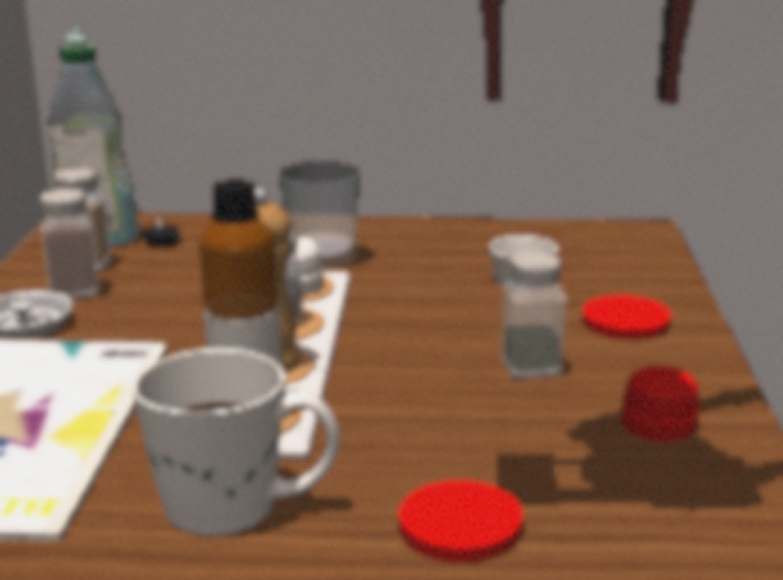

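The last pictures show the four things upright on corks a to d, within about 3 mm of centre. The mug, the glass and the red look-alikes have not moved, and the arm is clear of everything.

```bash
python3 -c "
from cell import job; print(job.job_done())"
```

```text
the job is handed in; nothing more can be done
None
```

I lined the four things up by height and handed the job in at about 36 s. The oil bottle stands on cork_a beside the mug, then the pepper mill on b, the salt shaker on c and the white kitchen timer on d beside the glass.

- **Last checks:** in the final top and side pictures all four stand upright, within about 2–3 mm of their cork centres. The measured heights fit things seated on the corks. The mug, glass, red look-alikes and spice jar were not moved, and the arm stands clear with the gripper open.
- **What disagreed:** the fingertips end about 33 mm above the reported TCP.
    - The first grasp of the timer therefore closed on nothing, without moving it. I measured the offset from the side camera and corrected for it, and the timer grasp then worked.
    - The salt shaker had already been gripped higher than planned, by its top, but it was placed well.

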